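# Load the vial rack from behind the solvent bottles

### The arm

A 6-joint arm with a two-finger parallel gripper is mounted at the origin on the work surface. World frame = base frame: x ahead of the robot, y to its left, z up, the work surface at z = 0. Lengths are in m, angles in rad, forces in N, time in s.
With the tool pointing down it reaches from about 0.375 to 0.9 m from the base axis. Payload 3.1 kg.
Tool frame: the origin (TCP) lies on the centre line of the jaws, within the pads' length; the fingertips stand 22 mm ahead of it and the grasp point (between the pads) lies 3 mm ahead of it; z points along the fingers, y is the line along which they close (so a half turn about z gives the same grasp; the last joint's range is limited). The gripper opens to 85 mm and grips with 20 to 120 N. Pads are 22 mm wide; open, the fingers measure 114 mm over their backs; the gripper's body (76 mm by 85 mm) begins 54 mm behind the grasp point. The pads swing forward as they close: fully open they stand 13 mm farther back than shut.
Start: joints at [0.979, 0.527, 1.433, -0, 1.181, -0.178], TCP at [0.251, 0.572, 0.253] pointing down, gripper open.
Joint ranges: [-3.08, 3.08], [-0.75, 2.2], [0.22, 2.44], [-1.43, 4.57], [0, 2.65], [-2.85, 2.85]. Speed limits (rad/s): [2.79, 2.79, 3.14, 3.14, 3.14, 3.14].

### API

Orientations are given as a unit quaternion [x, y, z, w].
In Python, from station import sense, eyes, job gives the robot as it stands.
- The arm moves only by the tool nudge_tcp, called after "Request:" as name(argument=value, ...) on one line, values as JSON. Schema: {"type":"object","properties":{"plan":{"type":"object","properties":{"dx":{"type":"array","items":{"type":"number"},"minItems":1,"maxItems":20},"dy":{"type":"array","items":{"type":"number"},"minItems":1,"maxItems":20},"dz":{"type":"array","items":{"type":"number"},"minItems":1,"maxItems":20},"twist":{"type":"array","items":{"type":"number"},"minItems":1,"maxItems":20},"finger_gap":{"type":"array","items":{"type":"number"},"minItems":1,"maxItems":20}},"additionalProperties":false,"required":["dx","dy","dz","twist","finger_gap"]},"clamp_n":{"type":"number"},"only":{"type":"string"},"quiet":{"type":"boolean"},"lines":{"type":"string"}},"required":["plan"],"additionalProperties":false}. plan is an object with one list for each field, all of the same length, 1 to 20, a row being the entries at one place: dx, dy, dz (the shift in normalised numbers (1 is 0.8 m)), twist (a turn about the tool's z in normalised numbers (1 is pi/2 rad)), finger_gap (the opening from 0.0 (shut) to 1.0 (fully open)); each row is the pose to reach, as a shift and turn from the pose commanded when the call began, along the tool's axes at that moment; what a row does not reach only later rows make up. A row lasts 1/10 s, in which the tool goes at most 0.05 m and 0.15 rad, less where a joint would pass 70% of its speed; a pose out of reach is approached as far as the arm can. The fingers move at their own pace and stop on an object; clamp_n is the grip in N (left out, the last holds). Time passes only in rows, so rows that do not move let the fingers close. The tool returns the time, the measured TCP pose, the force, the opening and the grip force at its end. only (a regular expression) keeps the lines of the reply that match it, lines (a string "A,B") keeps lines A to B, and quiet returns only ok. Input that does not fit is refused with a message, and nothing moves.
- sense(): the state, without advancing time (a new reading comes with each control period).
- eyes.snapshot(name): name is "scene" or "side" or "wrist"; returns a dict with "pixels" (420x560x3 uint8, red, green, blue), "range_z" (420x560 float32, m along the optical axis (not along the pixel's ray), 0 where there is no reading), "fov_y" (degrees; the focal length in pixels is half the picture's height over the tangent of half this angle, whatever the lens; pixels are square), "cx", "cy" (the principal point, pixels), "k1" (the pictures are not rectified: a ray, as slopes to the right and down, at radius r is drawn at 1 + k1 r^2 times it, then the intrinsics apply), "R" (3x3) and "t" (3): a world point X has camera coordinates R X + t; the wrist camera has in their place "hand_eye" (4x4, takes a point from camera to tool coordinates, whose origin is the TCP and whose axes are the flange's). Camera axes: x right, y down, z forward; pixel columns grow to the right and rows downward; lengths in m; the calibration is good to about 2 mm. A picture is of the moment at which its call begins: read the wrist's pose just before it.
- job.sign_off(): hands the job in; it is judged then, once.
The state is a dict: "t": time; "q": joint angles; "qd": joint speeds; "tau": joint torques, N m; "tcp_pos": TCP position; "tool_rot": TCP orientation; "force": force on the tool from outside, world axes, zero at the start; "ft_torque": the same for the moment, N m; "finger_gap": opening from 0.0 (shut) to 1.0 (fully open); "gripper_force": force on a finger pad.
Only numpy, scipy, OpenCV 4.12 (cv2) and the standard library are available. Lean on these libraries where they do the work, as an engineer would, in place of code of your own. Each camera call takes 0.05 s, during which the arm holds its last target. There are 200 camera calls.

### The job

The next run's vial rack stands at the back of the solvent tray, behind three bottles. Clear all three bottles out onto the bench mat, fetch the rack and seat it flat in the autosampler's free bay, then put each bottle back upright where it stood in the tray. Set things down gently without dropping or tipping them, and leave the two racks already in the sampler alone.

Things in the scene. Friction and masses are not known exactly. Their poses are not given: they have to be found in the camera images.
- tray: Shallow grey plastic containment tray, fixed, 190 (its x) by 250 (its y), rim 18 high and 3 thick, floor 4 thick (things stand 4 above the bench). Origin: centre of the underside. Its -x side is the front, where the three bottles stand in a row along y about 80 apart; the rack stands behind them (+x), 5 to 20 from the bottles and some 40 from the rear rim.
- rack: The rack to load: the white plastic block in the tray, 40 (its x) by 190 (its y) by 34 high, with two rows of nine small dark-capped vials fixed in it that rise to 46. 160 g or so. Origin: centre of the underside; long axis y, along the tray's y within about 0.03 rad. Take it across its 40 width at the middle.
- bottle_wide: Clear glass laboratory bottle, round, diameter 70, 143 high, with a broad blue screw cap: diameter 53, from 116 to 143. About 0.5 kg. Origin: centre of the underside, z up. Can be lifted by its cap.
- bottle_amber: Amber glass bottle, round, diameter 64, 154 high, with a narrow neck (diameter 27) and a small black cap: diameter 32, from 131 to 154. About 0.45 kg. Origin: centre of the underside, z up. Can be lifted by its cap.
- bottle_square: White plastic bottle, square, 62 by 62, 133 high, with a round white cap: diameter 43, from 111 to 133. About 0.33 kg. Origin: centre of the underside, z up. Can be lifted by its cap.
- mat: The side area: flat grey silicone bench mat, fixed, 230 by 230, 3 thick, bare at the start. Origin: centre of the underside.
- sampler: Low open-deck autosampler, fixed, beige. Flat deck 45 above the bench; three rack bays side by side along its x (centres at x = -84, 0, 84, y = 0), each 56 (x) by 206 (y) between ribs 6 high. Origin: on the bench under the middle bay. Base x = -134 to 166, y = -120 to 120; at the rear a rail (x = 139 to 165, 75 high) carries a probe column (y = 68 to 114, 173 high).
- free_bay: The one bay of the sampler that holds no rack, seen by its bare steel floor plate, 50 by 200. Origin: centre of the bay, at the height of the deck on which the rack's underside comes to rest (the plate gives no height); the long axis is y, and the rack goes in along it, either way round.
- rack_b: A rack of the same kind already in a bay of the sampler (three vials missing at one end); leave alone. Origin: centre of the underside.
- rack_c: Another rack of the same kind already in a bay of the sampler (one vial missing at one end); leave alone. Origin: centre of the underside.

How it is judged:
By the outcome, as a careful person would: the job done as asked, in the order asked, and still so for the second after the job is handed in, with the robot touching nothing.
It also fails if it takes over 144 s, if anything falls off the work surface, if the arm or the gripper's body presses on something with over 40 N, if the wrist force passes 120 N, or if a joint passes its speed limit or range.

## Working session

There is one attempt and no reset: what is moved stays moved. The work goes in short steps, Python scripts to look and compute and a tool call to move; the robot and the scene stay as the last step left them, time stands still between calls to the robot, and variables do not carry over. Pictures are saved under pics/ and viewed, at most 14 in all, crops included, and the job is handed in when it is done.

```bash
ls; mkdir -p pics; cat > h.py <<'E'
import numpy as np,cv2
from station import sense,eyes,job
from scipy.spatial.transform import Rotation as Ro
def cam(n):
    s=sense(); d=eyes.snapshot(n)
    if n=='wrist':
        T=np.eye(4);T[:3,:3]=Ro.from_quat(s['tool_rot']).as_matrix();T[:3,3]=s['tcp_pos']
        M=T@np.array(d['hand_eye']); d['Rw']=M[:3,:3];d['o']=M[:3,3]
    else:
        R=np.array(d['R']);d['Rw']=R.T;d['o']=-R.T@np.array(d['t'])
    h=d['pixels'].shape[0]; d['f']=h/2/np.tan(np.radians(d['fov_y'])/2)
    return d
def slopes(d,uv):
    p=(np.asarray(uv,float).reshape(-1,2)-[d['cx'],d['cy']])/d['f']; q=p.copy()
    for _ in range(30): q=p/(1+d['k1']*(q**2).sum(1,keepdims=True))
    return q
def onplane(d,uv,z):
    q=slopes(d,uv); r=np.c_[q,np.ones(len(q))]@d['Rw'].T
    return d['o']+r*((z-d['o'][2])/r[:,2])[:,None]
def cloud(d):
    h,w=d['range_z'].shape; u,v=np.meshgrid(np.arange(w),np.arange(h))
    q=slopes(d,np.c_[u.ravel(),v.ravel()]); z=d['range_z'].ravel()[:,None]
    P=(np.c_[q,np.ones(len(q))]*z)@d['Rw'].T+d['o']; P[z[:,0]==0]=np.nan
    return P.reshape(h,w,3)
def save(d,f): cv2.imwrite('pics/'+f,cv2.cvtColor(d['pixels'],cv2.COLOR_RGB2BGR))
E
python3 - <<'E'
from h import *
s=sense();print(s)
for n in ['scene','side','wrist']:
    d=cam(n);save(d,n+'0.png');print(n,d['o'],d['f'],d['k1'],d['Rw'][:,2])
    np.save(n+'0.npy',d,allow_pickle=True)
print(Ro.from_quat(s['tool_rot']).as_matrix())
E
```

```text
pics
{'t': 0.0, 'q': array([ 9.78483132e-01,  5.28435937e-01,  1.43390122e+00,  4.79033281e-05,
        1.18142616e+00, -1.78484634e-01]), 'qd': array([-3.54721065e-04, -4.93383977e-05, -1.64669050e-03, -7.87927905e-04,
        1.93559094e-03, -2.35270399e-04]), 'tau': array([-5.29053450e-04, -4.42353129e+01, -1.78023845e+01, -5.20066533e-05,
        8.41783796e-03,  4.36635816e-06]), 'tcp_pos': array([0.25089478, 0.57169601, 0.2523525 ]), 'tool_rot': array([ 2.05449784e-01,  9.78667057e-01, -9.97396546e-04, -4.28532555e-04]), 'force': array([ 0.26722307,  0.53392864, -0.0261798 ]), 'ft_torque': array([-0.03140889, -0.02259468,  0.0376404 ]), 'gripper_force': 0.0, 'finger_gap': 1.005428130033774}
scene [ 1.07472544 -0.53566111  1.05790338] 431.25827062562007 0.00943624994410147 [-0.42129135  0.41814883 -0.80477646]
side [-0.01727527 -0.87018947  0.63156407] 487.9296110803693 -0.06548876724125462 [ 0.46513197  0.74493082 -0.47825759]
wrist [0.18995037 0.59887662 0.37171156] 353.0674020633722 -0.007399774322465079 [ 0.23841552 -0.10740787 -0.96520546]
[[-9.15580406e-01  4.02133015e-01 -1.24861120e-03]
 [ 4.02134725e-01  9.15578783e-01 -1.77615444e-03]
 [ 4.28951579e-04 -2.12832213e-03 -9.99997643e-01]]
```

View pics/scene0.png

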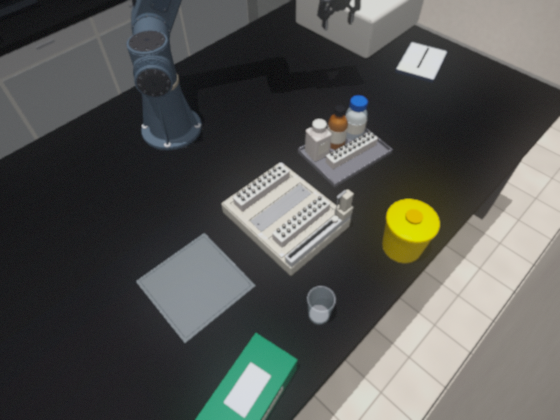

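View pics/side0.png

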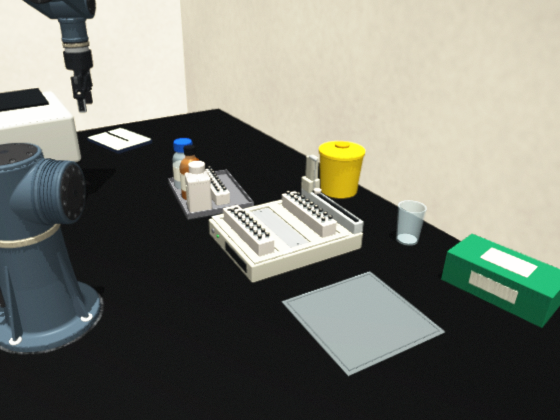

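View pics/wrist0.png

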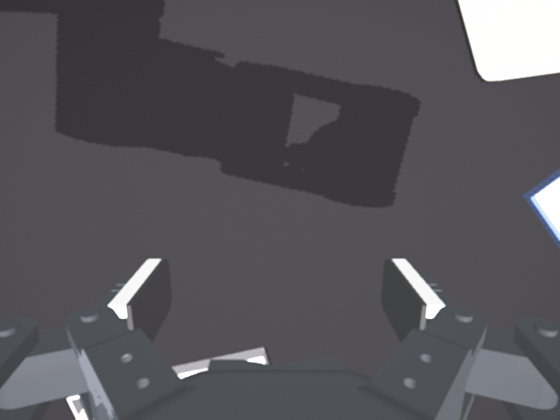

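The scene view shows the tray at about (345,150) with its square, amber and wide bottles at caps (319,127), (340,112) and (358,103). The sampler is at (290,215) with the middle bay free, and the mat at (196,285). The wrist view shows only bare bench.

```bash
python3 - <<'E'
from h import *
for n in ['scene','side']:
    d=np.load(n+'0.npy',allow_pickle=True).item(); P=cloud(d)
    px={'scene':dict(sq=(319,126),am=(340,112),wide=(358,103),rackL=(330,161),rackR=(375,137),plate=(282,206),mat=(196,285),trayF=(344,180),trayR=(391,151),trayL=(301,151),colum=(346,196)),
        'side':dict(sq=(196,168),am=(189,151),wide=(182,145),rackL=(221,198),plate=(277,228),mat=(362,318))}[n]
    for k,(u,v) in px.items(): print(n,k,P[v,u].round(3))
    if n=='scene':
        print('mat corners',onplane(d,[(205,235),(254,287),(187,337),(137,286)],.003)[:,:2].round(3))
        print('tray corners',onplane(d,[(301,151),(344,180),(391,151)],.018)[:,:2].round(3))
        print('plate corners',onplane(d,[(249,211),(300,184),(316,200),(264,229)],.045)[:,:2].round(3))
E
```

```text
scene sq [0.459 0.252 0.138]
scene am [0.476 0.329 0.156]
scene wide [nan nan nan]
scene rackL [0.518 0.249 0.027]
scene rackR [0.561 0.429 0.036]
scene plate [0.543 0.002 0.046]
scene mat [ 0.54  -0.327  0.005]
scene trayF [0.591 0.236 0.003]
scene trayR [ 0.621  0.448 -0.002]
scene trayL [0.413 0.226 0.016]
scene colum [0.704 0.077 0.167]
mat corners [[ 0.432 -0.207]
 [ 0.655 -0.222]
 [ 0.634 -0.432]
 [ 0.427 -0.439]]
tray corners [[0.415 0.224]
 [0.597 0.225]
 [0.629 0.43 ]]
plate corners [[ 0.486 -0.077]
 [ 0.523  0.1  ]
 [ 0.599  0.088]
 [ 0.562 -0.091]]
side sq [0.442 0.24  0.132]
side am [0.459 0.324 0.149]
side wide [0.468 0.398 0.141]
side rackL [0.515 0.25  0.022]
side plate [ 0.536 -0.011  0.047]
side mat [ 0.532 -0.333  0.002]
```

The rows are not in the units I measure in: shifts go in shares of 0.8 m and turns go in shares of pi/2 rad. I convert before sending: -0.32 m / 0.8 = -0.4, -0.148 m / 0.8 = -0.185, 1.3 rad / 1.5708 = 0.8276.

Request:
nudge_tcp(plan={"dx":[-0.025,-0.0625,-0.4,-0.4,-0.4,-0.4,-0.4,-0.4,-0.4,-0.4,-0.4,-0.4,-0.4,-0.4],"dy":[-0.0125,-0.025,-0.1125,-0.1125,-0.1125,-0.1125,-0.1125,-0.1125,-0.1125,-0.1125,-0.1125,-0.1125,-0.1125,-0.1125],"dz":[-0.025,-0.0625,-0.185,-0.185,-0.185,-0.185,-0.185,-0.185,-0.185,-0.185,-0.185,-0.185,-0.185,-0.185],"twist":[0.0637,0.1273,0.8276,0.8276,0.8276,0.8276,0.8276,0.8276,0.8276,0.8276,0.8276,0.8276,0.8276,0.8276],"finger_gap":[1,1,1,1,1,1,1,1,1,1,1,1,1,1]})

```text
t: 1.55
tcp_pos: [0.5077, 0.3615, 0.4012]
tool_rot: [0.755, 0.655, -0.0, -0.0]
force: [0.9, 0.4, -0.6]
finger_gap: 0.999
gripper_force: 0.0
```

```bash
python3 - <<'E'
from h import *
s=sense();print(s['tcp_pos'],s['q'],Ro.from_quat(s['tool_rot']).as_matrix())
d=cam('wrist');save(d,'w1.png');np.save('w1.npy',d,allow_pickle=True)
E
```

```text
[0.50770881 0.3615044  0.40118319] [ 4.39710696e-01  4.01854296e-01  1.23439463e+00 -1.48838068e-05
  1.50564594e+00  5.81507809e-01] [[ 1.41321432e-01  9.89963727e-01 -2.67140454e-04]
 [ 9.89963747e-01 -1.41321474e-01 -1.42083697e-04]
 [-1.78410389e-04 -2.44379894e-04 -9.99999954e-01]]
```

View pics/w1.png

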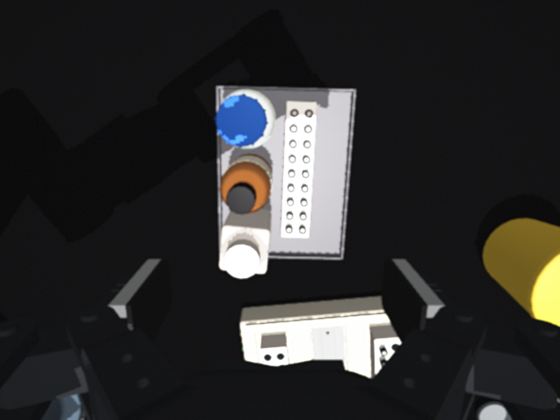

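The wrist view shows the wide, amber and square caps at (241,121), (241,199) and (241,260). The rack runs (301,103) to (296,237), the tray (217,88) to (345,258), and the sampler starts at about row 300.

```bash
python3 - <<'E'
from h import *
d=np.load('w1.npy',allow_pickle=True).item();P=cloud(d)
u0=np.arange(560)[None,:];v0=np.arange(420)[:,None]
reg=(u0>190)&(u0<400)&(v0>60)&(v0<285)
def blob(m):
    n,l,st,c=cv2.connectedComponentsWithStats(m.astype(np.uint8));i=1+np.argmax(st[1:,4]);return l==i
for k,top,r,vr in [('wide',.147,.0265,(80,155)),('amber',.158,.016,(180,216)),('square',.137,.0215,(230,285))]:
    m=blob(reg&(v0>vr[0])&(v0<vr[1])&(u0<280)&(abs(P[...,2]-top)<.007))
    cn=max(cv2.findContours(m.astype(np.uint8),0,1)[0],key=cv2.contourArea)
    (c,R)=cv2.minEnclosingCircle(cn);M=cv2.moments(cn);c2=(M['m10']/M['m00'],M['m01']/M['m00'])
    print(k,c,c2,R,R*(d['o'][2]-top)/d['f'],onplane(d,[c,c2],top).round(4)[:,:2].tolist(),np.median(P[m],0).round(4))
def rect(m,z,nm):
    cn=max(cv2.findContours(m.astype(np.uint8),0,1)[0],key=cv2.contourArea)
    w=onplane(d,cn[:,0,:],z)[:,:2].astype(np.float32)
    print(nm,cv2.minAreaRect(w*1000))
m=cv2.morphologyEx((reg&(u0>278)&(u0<322)&(P[...,2]>.028)&(v0>95)).astype(np.uint8),cv2.MORPH_CLOSE,np.ones((5,5)))
rect(m,.038,'rack')
g=d['pixels'].min(2)
m=cv2.morphologyEx((reg&((g>60)|(P[...,2]>.013))&(P[...,2]<.028)).astype(np.uint8),cv2.MORPH_CLOSE,np.ones((7,7)))
cn=max(cv2.findContours(m,0,1)[0],key=cv2.contourArea);print('tray px',cv2.boundingRect(cn))
print('tray corners',onplane(d,[(217,88),(356,89),(344,259)],.018)[:,:2].round(4).tolist())
E
```

```text
wide (241.56451416015625, 119.96774291992188) (241.17069122894364, 120.03593062816363) 27.077594757080078 0.028640793643126577 [[0.4798, 0.4221], [0.4794, 0.4221]] [0.4792 0.4221 0.1456]
amber (240.72222900390625, 198.8333282470703) (240.69701686121917, 198.9958495460441) 14.933069229125977 0.015329912866848877 [[0.4666, 0.3423], [0.4665, 0.3421]] [0.4664 0.3418 0.1566]
square (241.93661499023438, 259.8204345703125) (241.80133405444383, 259.99495222642867) 18.02886962890625 0.019580317841455492 [[0.4528, 0.2643], [0.4526, 0.2641]] [0.4522 0.2639 0.1357]
rack ((534.6893310546875, 340.49267578125), (188.97860717773438, 39.97951126098633), 80.0235595703125)
tray px (215, 85, 142, 195)
tray corners [[0.4412, 0.4666], [0.6274, 0.439], [0.5888, 0.1931]]
```

Converted, 0.259 m / 0.8 = 0.3238, 0.24 m / 0.8 = 0.3.

Request:
nudge_tcp(plan={"dx":[0.0375,0.07,0.07,0.07,0.07,0.07,0.07,0.07,0.07,0.07,0.07],"dy":[-0.025,-0.0463,-0.0463,-0.0463,-0.0463,-0.0463,-0.0463,-0.0463,-0.0463,-0.0463,-0.0463],"dz":[0.0375,0.0875,0.1375,0.1875,0.2375,0.275,0.3,0.3125,0.3238,0.3238,0.3238],"twist":[0,0,0,0,0,0,0,0,0,0,0],"finger_gap":[1,1,1,1,1,1,1,1,1,1,1]})

```text
t: 2.7
tcp_pos: [0.48, 0.4223, 0.1433]
tool_rot: [0.756, 0.655, 0.001, 0.0]
force: [-0.3, 0.2, 0.3]
finger_gap: 0.999
gripper_force: 0.0
```

Request:
nudge_tcp(plan={"dx":[0,0,0,0,0,0],"dy":[0,0,0,0,0,0],"dz":[0,0,0,0,0,0],"twist":[0,0,0,0,0,0],"finger_gap":[0,0,0,0,0,0]}, clamp_n=50)

```text
t: 3.3
tcp_pos: [0.4798, 0.4223, 0.1437]
tool_rot: [0.756, 0.655, 0.001, 0.0]
force: [-2.3, -0.2, 6.4]
finger_gap: 0.606
gripper_force: 52.8
```

```bash
python3 -c "
from h import *
d=cam('wrist');save(d,'w2.png')"
```

```text
(no output)
```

View pics/w2.png

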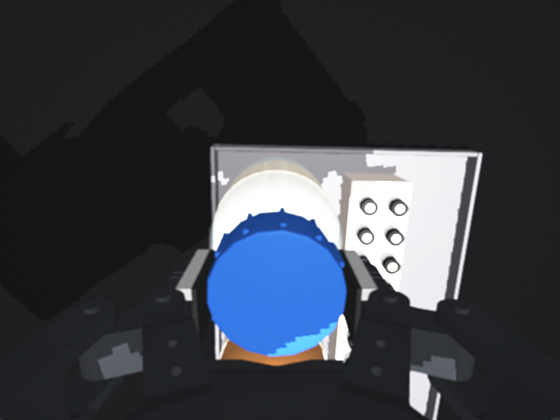

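The wrist view shows the blue cap centred between the pads at about (278,285), gripped. Next I lift it and carry it over to the mat.

Converted, -0.19 m / 0.8 = -0.2375, -0.185 m / 0.8 = -0.2313.

Request:
nudge_tcp(plan={"dx":[0,0,0,0,0,0,0,0,0,0],"dy":[0,0,0,0,0,0,0,0,0,0],"dz":[-0.0063,-0.0188,-0.0438,-0.0813,-0.125,-0.1688,-0.2063,-0.2313,-0.2375,-0.2375],"twist":[0,0,0,0,0,0,0,0,0,0],"finger_gap":[0,0,0,0,0,0,0,0,0,0]}, clamp_n=70)

```text
t: 4.35
tcp_pos: [0.4792, 0.4217, 0.3325]
tool_rot: [0.756, 0.655, 0.0, 0.0]
force: [0.8, 0.2, -3.9]
finger_gap: 0.599
gripper_force: 73.9
```

Request:
nudge_tcp(plan={"dx":[-0.0125,-0.0375,-0.075,-0.125,-0.1813,-0.2375,-0.2938,-0.35,-0.4063,-0.4625,-0.5188,-0.575,-0.6313,-0.6875,-0.7438,-0.8,-0.8563,-0.9063,-0.95,-0.975],"dy":[0.0038,0.01,0.0213,0.035,0.0513,0.0663,0.0825,0.0975,0.1138,0.13,0.145,0.1613,0.1763,0.1925,0.2088,0.2238,0.24,0.2538,0.2663,0.2725],"dz":[0,0,0,0,0,0,0,0,0,0,0,0,0,0,0,0,0,0,0,0],"twist":[0,0,0,0,0,0,0,0,0,0,0,0,0,0,0,0,0,0,0,0],"finger_gap":[0,0,0,0,0,0,0,0,0,0,0,0,0,0,0,0,0,0,0,0]})

```text
t: 6.35
tcp_pos: [0.5824, -0.385, 0.3291]
tool_rot: [0.757, 0.654, -0.001, -0.002]
force: [0.6, 0.4, -4.1]
finger_gap: 0.6
gripper_force: 73.9
```

Request:
nudge_tcp(plan={"dx":[-0.0113,-0.0113,-0.0113,-0.0113,-0.0113,-0.0113,-0.0113,-0.0113,-0.0113,-0.0113,-0.0113],"dy":[0.0038,0.0038,0.0038,0.0038,0.0038,0.0038,0.0038,0.0038,0.0038,0.0038,0.0038],"dz":[0.0125,0.0375,0.075,0.1188,0.1563,0.1875,0.2063,0.2188,0.225,0.23,0.23],"twist":[0,0,0,0,0,0,0,0,0,0,0],"finger_gap":[0,0,0,0,0,0,0,0,0,0,0]})

```text
t: 7.45
tcp_pos: [0.586, -0.3908, 0.1488]
tool_rot: [0.756, 0.655, 0.0, 0.0]
force: [0.2, 0.8, -4.8]
finger_gap: 0.598
gripper_force: 73.9
```

Converted, 0.006 m / 0.8 = 0.0075, 0.005 m / 0.8 = 0.0063.

Request:
nudge_tcp(plan={"dx":[0,0,0,0,0],"dy":[0,0,0,0,0],"dz":[0.0025,0.005,0.0063,0.0075,0.0075],"twist":[0,0,0,0,0],"finger_gap":[0,0,0,0,0]})

```text
t: 7.95
tcp_pos: [0.5858, -0.3908, 0.1429]
tool_rot: [0.756, 0.655, -0.0, 0.0]
force: [-0.5, 1.2, -2.2]
finger_gap: 0.598
gripper_force: 74.2
```

```bash
python3 -c "
from h import *
d=cam('wrist');save(d,'w3.png');d=cam('side');save(d,'s3.png')"
```

```text
(no output)
```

View pics/s3.png

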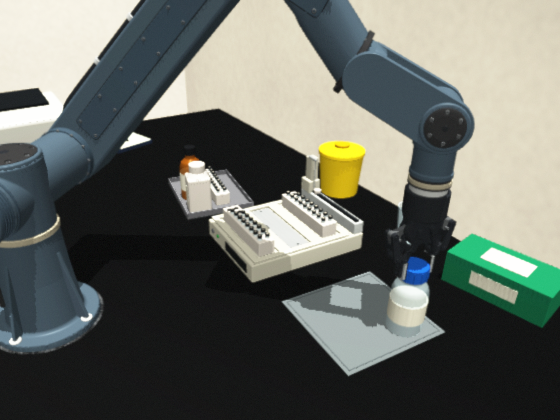

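The side view shows the wide bottle upright on the mat at (408,310). The load is coming off, so I'll lower 1 mm more, release and rise.

Converted, -0.22 m / 0.8 = -0.275, 0.001 m / 0.8 = 0.0013.

Request:
nudge_tcp(plan={"dx":[0,0,0,0,0,0,0,0,0,0,0,0,0,0],"dy":[0,0,0,0,0,0,0,0,0,0,0,0,0,0],"dz":[0.0013,0.0013,0.0013,0.0013,0.0013,0.0013,-0.0063,-0.025,-0.0625,-0.125,-0.1875,-0.25,-0.275,-0.275],"twist":[0,0,0,0,0,0,0,0,0,0,0,0,0,0],"finger_gap":[0,0,0.7,1,1,1,1,1,1,1,1,1,1,1]})

```text
t: 9.45
tcp_pos: [0.5872, -0.3918, 0.3697]
tool_rot: [0.756, 0.655, 0.001, 0.006]
force: [0.5, 0.7, 0.3]
finger_gap: 1.004
gripper_force: 0.0
```

```bash
python3 - <<'E'
from h import *
s=sense();R=Ro.from_quat(s['tool_rot']).as_matrix();print(s['tcp_pos'],R[:,1])
d=cam('wrist');save(d,'w4.png')
print('to amber',R.T@(np.array([.4666,.342,.40])-s['tcp_pos']))
E
```

```text
[ 0.58723377 -0.39176656  0.36972597] [ 0.98977044 -0.1422861   0.0104469 ]
to amber [ 0.70888321 -0.22348825 -0.03768283]
```

View pics/w4.png

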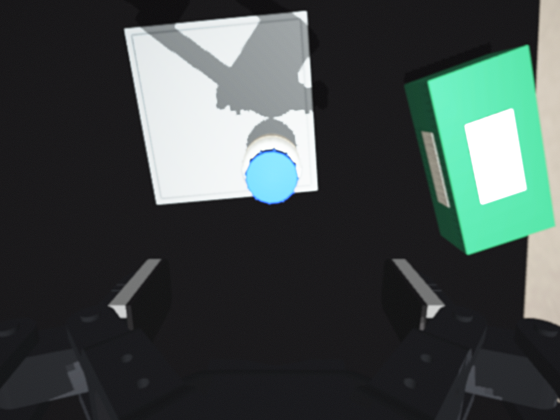

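The wrist view shows the wide bottle standing at (271,170), inside the mat corners (305,12), (127,30), (157,203) and (317,189). Next is the amber bottle.

Converted, 0.709 m / 0.8 = 0.8863, 0.05 m / 0.8 = 0.0625.

Request:
nudge_tcp(plan={"dx":[0.025,0.0625,0.75,0.75,0.75,0.75,0.75,0.75,0.75,0.75,0.75,0.75,0.75,0.75,0.8,0.85,0.875,0.8863,0.8863,0.8863],"dy":[-0.0075,-0.02,-0.2363,-0.2363,-0.2363,-0.2363,-0.2363,-0.2363,-0.2363,-0.2363,-0.2363,-0.2363,-0.2363,-0.2363,-0.2513,-0.2675,-0.275,-0.2788,-0.2788,-0.2788],"dz":[0,0,0,0,0,0,0,0,0,0,0,0,0,0,0,0,0,0,0,0],"twist":[0,0,0,0,0,0,0,0,0,0,0,0,0,0,0,0,0,0,0,0],"finger_gap":[1,1,1,1,1,1,1,1,1,1,1,1,1,1,1,1,1,1,1,1]})

```text
t: 11.5
tcp_pos: [0.4658, 0.3419, 0.3614]
tool_rot: [0.756, 0.655, -0.001, 0.0]
force: [-0.5, -1.3, -0.4]
finger_gap: 0.996
gripper_force: 0.0
```

```bash
python3 - <<'E'
from h import *
s=sense();R=Ro.from_quat(s['tool_rot']).as_matrix();print(s['tcp_pos'])
d=cam('wrist');s=sense();R=Ro.from_quat(s['tool_rot']).as_matrix()
print('to amber',R.T@(np.array([.4666,.342,.153])-s['tcp_pos']))
P=cloud(d);m=abs(P[...,2]-.157)<.006
print(np.nanmedian(P[m],0),m.sum())
E
```

```text
[0.46584817 0.34190301 0.36142541]
to amber [0.00066868 0.00064327 0.20873631]
[0.46591412 0.34189805 0.15661181] 878
```

Converted, 0.21 m / 0.8 = 0.2625, 0.203 m / 0.8 = 0.2538.

Request:
nudge_tcp(plan={"dx":[0,0,0,0,0,0,0,0,0,0],"dy":[0,0,0,0,0,0,0,0,0,0],"dz":[0.025,0.075,0.125,0.175,0.2125,0.2375,0.2538,0.2625,0.2625,0.2625],"twist":[0,0,0,0,0,0,0,0,0,0],"finger_gap":[1,1,1,1,1,1,1,1,1,1]})

```text
t: 12.55
tcp_pos: [0.4668, 0.343, 0.1533]
tool_rot: [0.756, 0.655, 0.001, 0.0]
force: [-0.9, 0.8, 0.2]
finger_gap: 1.003
gripper_force: 0.0
```

Request:
nudge_tcp(plan={"dx":[0,0,0,0,0,0,0,0],"dy":[0,0,0,0,0,0,0,0],"dz":[0,0,0,0,0,0,0,0],"twist":[0,0,0,0,0,0,0,0],"finger_gap":[0,0,0,0,0,0,0,0]}, clamp_n=70)

```text
t: 13.35
tcp_pos: [0.4666, 0.3432, 0.1531]
tool_rot: [0.756, 0.655, 0.001, 0.0]
force: [0.3, -0.7, 5.6]
finger_gap: 0.354
gripper_force: 69.7
```

Converted, -0.19 m / 0.8 = -0.2375, -0.185 m / 0.8 = -0.2313.

Request:
nudge_tcp(plan={"dx":[0,0,0,0,0,0,0,0,0,0],"dy":[0,0,0,0,0,0,0,0,0,0],"dz":[-0.0063,-0.0188,-0.0438,-0.0813,-0.125,-0.1688,-0.2063,-0.2313,-0.2375,-0.2375],"twist":[0,0,0,0,0,0,0,0,0,0],"finger_gap":[0,0,0,0,0,0,0,0,0,0]}, clamp_n=70)

```text
t: 14.35
tcp_pos: [0.4656, 0.3428, 0.3424]
tool_rot: [0.756, 0.655, -0.0, -0.0]
force: [-0.4, -0.1, -5.3]
finger_gap: 0.352
gripper_force: 70.1
```

Request:
nudge_tcp(plan={"dx":[-0.0125,-0.0375,-0.075,-0.125,-0.1813,-0.2375,-0.2938,-0.35,-0.4063,-0.4625,-0.5188,-0.575,-0.6313,-0.6875,-0.7375,-0.7813,-0.8063,-0.8188,-0.8225,-0.8225],"dy":[0.0025,0.0063,0.0125,0.0213,0.0313,0.0413,0.0513,0.0613,0.0713,0.08,0.09,0.1,0.11,0.12,0.1288,0.1363,0.1413,0.1425,0.1438,0.1438],"dz":[0,0,0,0,0,0,0,0,0,0,0,0,0,0,0,0,0,0,0,0],"twist":[0,0,0,0,0,0,0,0,0,0,0,0,0,0,0,0,0,0,0,0],"finger_gap":[0,0,0,0,0,0,0,0,0,0,0,0,0,0,0,0,0,0,0,0]})

```text
t: 16.35
tcp_pos: [0.4859, -0.3234, 0.3418]
tool_rot: [0.756, 0.655, 0.0, -0.001]
force: [-0.8, -0.2, -4.5]
finger_gap: 0.353
gripper_force: 69.9
```

Request:
nudge_tcp(plan={"dx":[0,0,0,0,0,0,0,0,0,0,0,0],"dy":[0,0,0,0,0,0,0,0,0,0,0,0],"dz":[0.0125,0.0375,0.075,0.1188,0.1563,0.1875,0.21,0.2225,0.2288,0.2338,0.235,0.235],"twist":[0,0,0,0,0,0,0,0,0,0,0,0],"finger_gap":[0,0,0,0,0,0,0,0,0,0,0,0]})

```text
t: 17.55
tcp_pos: [0.4865, -0.325, 0.155]
tool_rot: [0.756, 0.655, 0.0, 0.001]
force: [-0.1, 0.2, -4.5]
finger_gap: 0.35
gripper_force: 69.8
```

Converted, 0.003 m / 0.8 = 0.0038, 0.002 m / 0.8 = 0.0025.

Request:
nudge_tcp(plan={"dx":[0,0,0,0],"dy":[0,0,0,0],"dz":[0.0013,0.0025,0.0038,0.0038],"twist":[0,0,0,0],"finger_gap":[0,0,0,0]})

```text
t: 17.95
tcp_pos: [0.4863, -0.3251, 0.1521]
tool_rot: [0.756, 0.655, -0.0, 0.001]
force: [-0.8, 0.3, 0.3]
finger_gap: 0.352
gripper_force: 70.8
```

Request:
nudge_tcp(plan={"dx":[0,0,0],"dy":[0,0,0],"dz":[0.0013,0.0013,0.0013],"twist":[0,0,0],"finger_gap":[0,0,0]})

```text
t: 18.25
tcp_pos: [0.4863, -0.3251, 0.152]
tool_rot: [0.756, 0.655, -0.0, 0.001]
force: [-1.9, 1.4, 6.5]
finger_gap: 0.354
gripper_force: 71.3
```

Converted, -0.21 m / 0.8 = -0.2625, -0.19 m / 0.8 = -0.2375.

Request:
nudge_tcp(plan={"dx":[0,0,0,0,0,0,0,0,0,0,0,0],"dy":[0,0,0,0,0,0,0,0,0,0,0,0],"dz":[0,0,0,0,-0.0063,-0.025,-0.0625,-0.125,-0.1875,-0.2375,-0.2625,-0.2625],"twist":[0,0,0,0,0,0,0,0,0,0,0,0],"finger_gap":[0.5,0.8,1,1,1,1,1,1,1,1,1,1]})

```text
t: 19.45
tcp_pos: [0.4874, -0.3258, 0.3647]
tool_rot: [0.756, 0.655, 0.0, 0.005]
force: [0.6, -0.5, 1.0]
finger_gap: 1.002
gripper_force: 0.0
```

Request:
nudge_tcp(plan={"dx":[0.025,0.0625,0.625,0.625,0.625,0.625,0.625,0.625,0.625,0.625,0.625,0.6625,0.7,0.7188,0.7238,0.7238,0.7238],"dy":[-0.005,-0.0125,-0.125,-0.125,-0.125,-0.125,-0.125,-0.125,-0.125,-0.125,-0.125,-0.1338,-0.1413,-0.145,-0.1463,-0.1463,-0.1463],"dz":[0,0,0,0,0,0,0,0,0,0,0,0,0,0,0,0,0],"twist":[0,0,0,0,0,0,0,0,0,0,0,0,0,0,0,0,0],"finger_gap":[1,1,1,1,1,1,1,1,1,1,1,1,1,1,1,1,1]})

```text
t: 21.15
tcp_pos: [0.4526, 0.2638, 0.3598]
tool_rot: [0.756, 0.654, -0.001, 0.0]
force: [-0.3, 0.2, -0.6]
finger_gap: 0.999
gripper_force: 0.0
```

```bash
python3 - <<'E'
from h import *
d=cam('wrist');s=sense();R=Ro.from_quat(s['tool_rot']).as_matrix()
print('to sq',R.T@(np.array([.4527,.2641,.138])-s['tcp_pos']))
P=cloud(d);m=abs(P[...,2]-.136)<.006
print(np.nanmedian(P[m],0),m.sum())
E
```

```text
to sq [ 5.25849873e-04 -1.28315364e-04  2.22057242e-01]
[0.45509257 0.25958276 0.13561035] 1710
```

Converted, 0.222 m / 0.8 = 0.2775, 0.214 m / 0.8 = 0.2675.

Request:
nudge_tcp(plan={"dx":[0,0,0,0,0,0,0,0,0,0],"dy":[0,0,0,0,0,0,0,0,0,0],"dz":[0.025,0.075,0.125,0.175,0.2188,0.25,0.2675,0.2775,0.2775,0.2775],"twist":[0,0,0,0,0,0,0,0,0,0],"finger_gap":[1,1,1,1,1,1,1,1,1,1]})

```text
t: 22.2
tcp_pos: [0.4536, 0.2647, 0.139]
tool_rot: [0.756, 0.654, 0.001, 0.0]
force: [0.5, 0.7, 0.1]
finger_gap: 0.998
gripper_force: 0.0
```

Request:
nudge_tcp(plan={"dx":[0,0,0,0,0,0,0],"dy":[0,0,0,0,0,0,0],"dz":[0,0,0,0,0,0,0],"twist":[0,0,0,0,0,0,0],"finger_gap":[0,0,0,0,0,0,0]}, clamp_n=60)

```text
t: 22.9
tcp_pos: [0.453, 0.2653, 0.1394]
tool_rot: [0.756, 0.655, 0.001, 0.0]
force: [-0.8, -0.2, 5.5]
finger_gap: 0.483
gripper_force: 60.1
```

```bash
python3 -c "
from h import *
d=cam('wrist');save(d,'w5.png')"
```

```text
(no output)
```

View pics/w5.png

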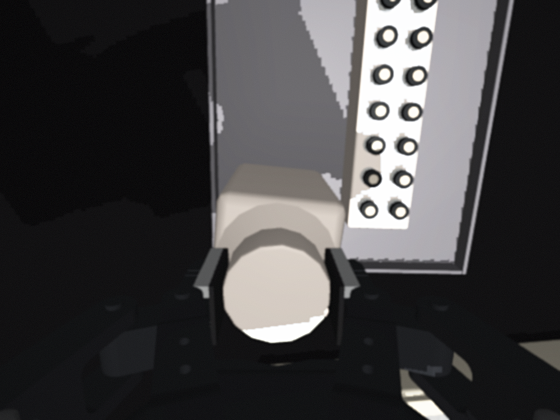

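The wrist view shows the white cap held centrally at (278,285). Next I carry it to the mat.

Converted, -0.19 m / 0.8 = -0.2375, -0.185 m / 0.8 = -0.2313.

Request:
nudge_tcp(plan={"dx":[0,0,0,0,0,0,0,0,0,0],"dy":[0,0,0,0,0,0,0,0,0,0],"dz":[-0.0063,-0.0188,-0.0438,-0.0813,-0.125,-0.1688,-0.2063,-0.2313,-0.2375,-0.2375],"twist":[0,0,0,0,0,0,0,0,0,0],"finger_gap":[0,0,0,0,0,0,0,0,0,0]}, clamp_n=60)

```text
t: 23.95
tcp_pos: [0.4526, 0.265, 0.3288]
tool_rot: [0.756, 0.655, 0.0, 0.0]
force: [-0.1, -0.4, -4.4]
finger_gap: 0.475
gripper_force: 61.6
```

Request:
nudge_tcp(plan={"dx":[-0.0125,-0.0375,-0.075,-0.125,-0.175,-0.225,-0.275,-0.325,-0.375,-0.425,-0.475,-0.525,-0.5688,-0.6063,-0.625,-0.6325,-0.6363,-0.6363],"dy":[0.005,0.015,0.0313,0.0513,0.0713,0.0925,0.1125,0.1325,0.1538,0.1738,0.1938,0.215,0.2325,0.2475,0.255,0.2588,0.26,0.26],"dz":[0,0,0,0,0,0,0,0,0,0,0,0,0,0,0,0,0,0],"twist":[0,0,0,0,0,0,0,0,0,0,0,0,0,0,0,0,0,0],"finger_gap":[0,0,0,0,0,0,0,0,0,0,0,0,0,0,0,0,0,0]})

```text
t: 25.75
tcp_pos: [0.5858, -0.2672, 0.3279]
tool_rot: [0.756, 0.655, -0.0, -0.001]
force: [0.6, -0.3, -4.1]
finger_gap: 0.477
gripper_force: 61.4
```

Request:
nudge_tcp(plan={"dx":[0,0,0,0,0,0,0,0,0,0,0,0,0,0],"dy":[0,0,0,0,0,0,0,0,0,0,0,0,0,0],"dz":[0.0125,0.0375,0.075,0.1188,0.1563,0.1875,0.21,0.2225,0.23,0.235,0.2363,0.2375,0.2388,0.2388],"twist":[0,0,0,0,0,0,0,0,0,0,0,0,0,0],"finger_gap":[0,0,0,0,0,0,0,0,0,0,0,0,0,0]})

```text
t: 27.15
tcp_pos: [0.5866, -0.2688, 0.1385]
tool_rot: [0.756, 0.655, 0.0, 0.001]
force: [0.1, 0.2, 0.9]
finger_gap: 0.479
gripper_force: 61.9
```

Converted, 0.299 m / 0.8 = 0.3738, -0.262 m / 0.8 = -0.3275.

Request:
nudge_tcp(plan={"dx":[0,0,0,0,0,0,0,0,0,0,0.025,0.0625,0.125,0.1875,0.25,0.3125,0.35,0.3738,0.3738,0.3738],"dy":[0,0,0,0,0,0,0,0,0,0,-0.0075,-0.0188,-0.0375,-0.0563,-0.075,-0.0938,-0.1063,-0.1125,-0.1125,-0.1125],"dz":[0.0006,0.0006,0,0,-0.0063,-0.025,-0.0625,-0.125,-0.1875,-0.25,-0.3,-0.325,-0.3275,-0.3275,-0.3275,-0.3275,-0.3275,-0.3275,-0.3275,-0.3275],"twist":[0,0,0,0,0,0,0,0,0,0,0,0,0,0,0,0,0,0,0,0],"finger_gap":[0.6,0.9,1,1,1,1,1,1,1,1,1,1,1,1,1,1,1,1,1,1]})

```text
t: 29.15
tcp_pos: [0.5397, 0.0404, 0.4004]
tool_rot: [0.755, 0.655, 0.0, 0.001]
force: [-0.2, -1.2, -0.4]
finger_gap: 1.0
gripper_force: 0.0
```

```bash
python3 - <<'E'
from h import *
d=cam('wrist');s=sense();save(d,'w6.png');np.save('w6.npy',d,allow_pickle=True);print(s['tcp_pos'])
d=cam('side');save(d,'s6.png')
E
```

```text
[0.53987395 0.03971992 0.40010535]
```

View pics/w6.png

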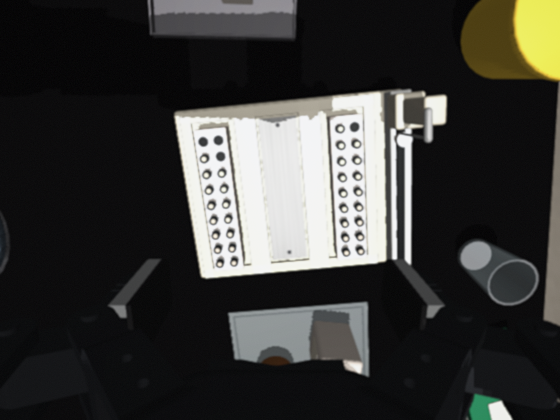

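View pics/s6.png

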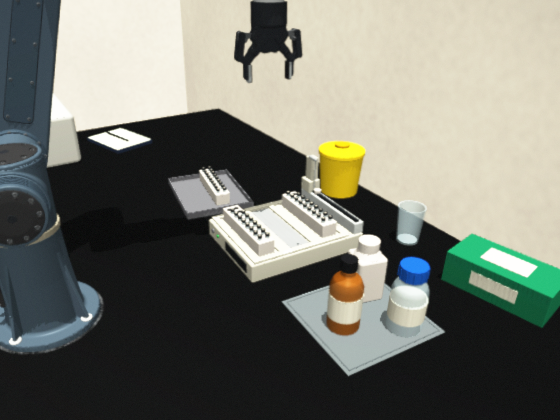

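Side view: all three bottles stand upright on the mat. In the wrist view the middle bay is free, with its plate from (257,121) to (309,258) and racks either side.

```bash
python3 - <<'E'
from h import *
d=np.load('w6.npy',allow_pickle=True).item();P=cloud(d);px=d['pixels'].astype(int)
print(px[190,240:330].tolist()[::4])
u0=np.arange(560)[None,:];v0=np.arange(420)[:,None]
def rect(m,z,nm,k=5):
    m=cv2.morphologyEx(m.astype(np.uint8),cv2.MORPH_CLOSE,np.ones((k,k)))
    cn=max(cv2.findContours(m,0,1)[0],key=cv2.contourArea)
    w=onplane(d,cn[:,0,:],z)[:,:2].astype(np.float32)
    print(nm,cv2.boundingRect(cn),cv2.minAreaRect(w*1000))
Z=P[...,2]
ok=(v0>105)&(v0<275)
rect(ok&(u0>190)&(u0<250)&(Z>.068)&(Z<.1),.079,'L')
rect(ok&(u0>320)&(u0<372)&(Z>.068)&(Z<.1),.079,'R')
b=px[...,0]-px[...,2]
for th in (4,8,12):
    rect(ok&(u0>250)&(u0<318)&(b<th)&(abs(Z-.045)<.012),.045,'plate%d'%th)
print('plate corners',onplane(d,[(257,121),(300,117),(309,258),(268,263)],.045)[:,:2].round(4).tolist())
print('screws',onplane(d,[(277.5,125.5),(289.5,252)],.045)[:,:2].round(4).tolist())
print('deck z',np.nanmedian(Z[150:240,275:295]))
E
python3 -c "
import cv2;i=cv2.imread('pics/w6.png');cv2.imwrite('pics/w6c.png',cv2.resize(i[100:285,170:400],None,fx=3,fy=3))"
```

```text
[[243, 244, 237], [244, 245, 243], [244, 244, 243], [244, 244, 243], [244, 244, 244], [244, 245, 244], [237, 237, 231], [232, 232, 231], [232, 233, 232], [232, 232, 231], [231, 231, 231], [233, 234, 233], [233, 233, 233], [232, 233, 232], [233, 233, 232], [233, 233, 232], [228, 228, 225], [243, 244, 244], [244, 244, 244], [244, 244, 244], [244, 244, 244], [236, 237, 234], [244, 245, 238]]
L (194, 127, 51, 144) ((461.5108642578125, 1.7441940307617188), (189.19833374023438, 41.07659149169922), 87.4186782836914)
R (329, 113, 38, 147) ((627.107177734375, -5.6278076171875), (189.2962188720703, 41.021018981933594), 87.45100402832031)
plate4 (251, 116, 67, 157) ((541.3477783203125, -13.198432922363281), (220.64772033691406, 95.43949890136719), 83.6853256225586)
plate8 (251, 115, 67, 159) ((540.6512451171875, -13.13323974609375), (222.72865295410156, 96.83995819091797), 83.68548583984375)
plate12 (251, 115, 67, 159) ((540.637939453125, -12.894378662109375), (223.20054626464844, 96.91899108886719), 83.68548583984375)
plate corners [[0.5224, 0.0952], [0.5787, 0.0924], [0.5673, -0.1067], [0.5072, -0.1061]]
screws [[0.5481, 0.0858], [0.5405, -0.0934]]
deck z 0.044954308138743904
```

View pics/w6c.png

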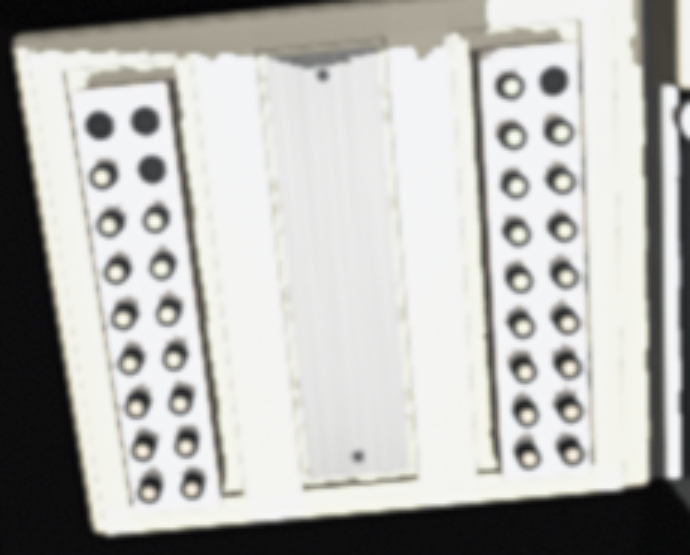

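The crop confirms the plate in the middle bay, with screws at (322,75) and (358,457). The bay centre is about (0.544,-0.004), heading 87.5°. Now the rack.

Converted, 0.297 m / 0.8 = 0.3713, -0.04 m / 0.8 = -0.05, 0.033 rad / 1.5708 = 0.021.

Request:
nudge_tcp(plan={"dx":[0.025,0.0625,0.125,0.1875,0.25,0.3125,0.35,0.3713,0.3713,0.3713],"dy":[-0.0038,-0.01,-0.02,-0.03,-0.04,-0.05,-0.0563,-0.06,-0.06,-0.06],"dz":[0,0,0,0,0,0,0,0,0,0],"twist":[0.0191,0.021,0.021,0.021,0.021,0.021,0.021,0.021,0.021,0.021],"finger_gap":[1,1,1,1,1,1,1,1,1,1]})

```text
t: 30.25
tcp_pos: [0.5351, 0.3395, 0.399]
tool_rot: [0.767, 0.642, -0.001, 0.0]
force: [-0.1, -0.1, 0.4]
finger_gap: 1.002
gripper_force: 0.0
```

```bash
python3 - <<'E'
from h import *
d=cam('wrist');s=sense();R=Ro.from_quat(s['tool_rot']).as_matrix()
P=cloud(d);Z=P[...,2]
m=(P[...,0]>.49)&(P[...,0]<.585)&(P[...,1]>.225)&(P[...,1]<.46)&(Z>.028)&(Z<.06)
m=cv2.morphologyEx(m.astype(np.uint8),cv2.MORPH_CLOSE,np.ones((5,5)))
cn=max(cv2.findContours(m,0,1)[0],key=cv2.contourArea)
r=cv2.minAreaRect((onplane(d,cn[:,0,:],.038)[:,:2]*1000).astype(np.float32));print(r)
print(s['tcp_pos'],np.degrees(np.arctan2(R[1,1],R[0,1])))
print(R.T@(np.array([r[0][0]/1000,r[0][1]/1000,.035])-s['tcp_pos']))
E
```

```text
((534.8626708984375, 339.8425598144531), (187.76904296875, 39.75901794433594), 80.02920532226562)
[0.53509448 0.33916208 0.39923335] -10.211666826282887
[ 1.09518813e-03 -3.27374204e-04  3.64232264e-01]
```

Converted, 0.364 m / 0.8 = 0.455, 0.36 m / 0.8 = 0.45.

Request:
nudge_tcp(plan={"dx":[0.0013,0.0013,0.0013,0.0013,0.0013,0.0013,0.0013,0.0013,0.0013,0.0013,0.0013,0.0013,0.0013],"dy":[0,0,0,0,0,0,0,0,0,0,0,0,0],"dz":[0.025,0.075,0.1375,0.2,0.2625,0.325,0.375,0.4125,0.4375,0.45,0.455,0.455,0.455],"twist":[0,0,0,0,0,0,0,0,0,0,0,0,0],"finger_gap":[1,1,1,1,1,1,1,1,1,1,1,1,1]})

```text
t: 31.6
tcp_pos: [0.5358, 0.3422, 0.0367]
tool_rot: [0.767, 0.642, 0.001, 0.0]
force: [-0.2, -0.1, 0.4]
finger_gap: 0.999
gripper_force: 0.0
```

Request:
nudge_tcp(plan={"dx":[0,0,0,0,0,0,0],"dy":[0,0,0,0,0,0,0],"dz":[0,0,0,0,0,0,0],"twist":[0,0,0,0,0,0,0],"finger_gap":[0,0,0,0,0,0,0]}, clamp_n=50)

```text
t: 32.3
tcp_pos: [0.5352, 0.3425, 0.0361]
tool_rot: [0.766, 0.642, 0.001, 0.0]
force: [-0.1, 0.5, 5.3]
finger_gap: 0.454
gripper_force: 53.4
```

Converted, -0.337 m / 0.8 = -0.4213, -0.13 m / 0.8 = -0.1625, -0.13 rad / 1.5708 = -0.0828.

Request:
nudge_tcp(plan={"dx":[0,0,0,0,0,0,0,-0.0125,-0.0375,-0.075,-0.125,-0.175,-0.225,-0.275,-0.325,-0.3688,-0.4,-0.4163,-0.4213,-0.4213],"dy":[0,0,0,0,0,0,0,0.0025,0.0075,0.0163,0.0263,0.0363,0.0475,0.0575,0.0675,0.0763,0.0838,0.0875,0.0875,0.0875],"dz":[-0.0063,-0.0188,-0.0438,-0.0813,-0.125,-0.1625,-0.1875,-0.1938,-0.1938,-0.1938,-0.1938,-0.1938,-0.1938,-0.1938,-0.1938,-0.1938,-0.1938,-0.1938,-0.1938,-0.1938],"twist":[0,0,0,0,0,0,0,0,-0.0064,-0.0191,-0.0318,-0.0446,-0.0573,-0.07,-0.0828,-0.0828,-0.0828,-0.0828,-0.0828,-0.0828],"finger_gap":[0,0,0,0,0,0,0,0,0,0,0,0,0,0,0,0,0,0,0,0]}, clamp_n=60)

```text
t: 34.3
tcp_pos: [0.5439, -0.0017, 0.1898]
tool_rot: [0.723, 0.69, -0.0, -0.001]
force: [-0.1, 0.6, -1.9]
finger_gap: 0.454
gripper_force: 60.9
```

Request:
nudge_tcp(plan={"dx":[0,0,0,0,0],"dy":[0,0,0,0,0],"dz":[0.0125,0.0375,0.0625,0.075,0.075],"twist":[0,0,0,0,0],"finger_gap":[0,0,0,0,0]})

```text
t: 34.8
tcp_pos: [0.5432, -0.0006, 0.1285]
tool_rot: [0.723, 0.691, -0.001, -0.002]
force: [0.5, 0.4, -1.4]
finger_gap: 0.453
gripper_force: 60.9
```

```bash
python3 - <<'E'
from h import *
d=cam('wrist');s=sense();R=Ro.from_quat(s['tool_rot']).as_matrix();save(d,'w7.png');np.save('w7.npy',d,allow_pickle=True)
print(s['tcp_pos'],np.degrees(np.arctan2(R[1,1],R[0,1])))
E
```

```text
[ 0.54406051 -0.00091653  0.12951995] -2.563040716202492
```

View pics/w7.png

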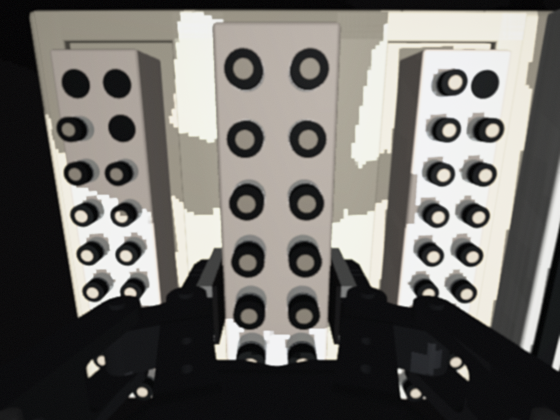

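```bash
python3 - <<'E'
from h import *
d=np.load('w7.npy',allow_pickle=True).item()
a=onplane(d,[(216,24),(340,24),(221,332),(331,334)],.1314)[:,:2];print(a.round(4).tolist())
ax=np.array([np.cos(np.radians(87.5)),np.sin(np.radians(87.5))]);print('rack centre',(a[:2].mean(0)-.095*ax).round(4))
b=onplane(d,[(53,51),(138,50),(423,50),(505,47)],.079)[:,:2];print(b.round(4).tolist(),[(b[i:i+2].mean(0)-.095*ax).round(4).tolist() for i in(0,2)])
print('bay back edge',onplane(d,[(70,42),(492,42)],.051)[:,:2].round(4).tolist())
E
```

```text
[[0.5285, 0.0914], [0.5657, 0.0898], [0.5211, -0.0146], [0.5627, -0.0171]]
rack centre [ 0.543  -0.0043]
[[0.4471, 0.0955], [0.4851, 0.0941], [0.6114, 0.0886], [0.6476, 0.0883]] [[0.4619, -0.0001], [0.6254, -0.0065]]
bay back edge [[0.4404, 0.1043], [0.6575, 0.0948]]
```

The rows are not in the units I measure in: shifts go in shares of 0.8 m and turns go in shares of pi/2 rad. I convert before sending: 0.05 m / 0.8 = 0.0625, 0.049 m / 0.8 = 0.0613.

Request:
nudge_tcp(plan={"dx":[0.0013,0.0013,0.0013,0.0013,0.0013,0.0013,0.0013,0.0013],"dy":[0,0,0,0,0,0,0,0],"dz":[0.0125,0.0313,0.0463,0.055,0.0588,0.0613,0.0625,0.0625],"twist":[0,0,0,0,0,0,0,0],"finger_gap":[0,0,0,0,0,0,0,0]})

```text
t: 35.65
tcp_pos: [0.5448, -0.0009, 0.0806]
tool_rot: [0.723, 0.691, 0.0, 0.0]
force: [0.7, 0.6, -1.5]
finger_gap: 0.457
gripper_force: 60.9
```

Request:
nudge_tcp(plan={"dx":[0,0,0],"dy":[0,0,0],"dz":[0.0013,0.0025,0.0025],"twist":[0,0,0],"finger_gap":[0,0,0]})

```text
t: 35.95
tcp_pos: [0.5446, -0.0008, 0.0784]
tool_rot: [0.723, 0.691, 0.0, 0.0]
force: [-0.7, 0.4, -1.4]
finger_gap: 0.456
gripper_force: 60.9
```

Converted, 0.0015 m / 0.8 = 0.0019, 0.001 m / 0.8 = 0.0013.

Request:
nudge_tcp(plan={"dx":[0,0,0],"dy":[0,0,0],"dz":[0.0013,0.0019,0.0019],"twist":[0,0,0],"finger_gap":[0,0,0]})

```text
t: 36.25
tcp_pos: [0.5447, -0.0009, 0.0771]
tool_rot: [0.723, 0.691, 0.0, 0.0]
force: [-0.4, 0.0, 1.4]
finger_gap: 0.455
gripper_force: 61.2
```

Request:
nudge_tcp(plan={"dx":[0,0,0],"dy":[0,0,0],"dz":[0.0006,0.0013,0.0013],"twist":[0,0,0],"finger_gap":[0,0,0]})

```text
t: 36.55
tcp_pos: [0.5447, -0.0009, 0.0771]
tool_rot: [0.723, 0.691, 0.0, 0.0]
force: [-3.0, 0.6, 9.3]
finger_gap: 0.454
gripper_force: 62.4
```

Contact came at exactly the expected height. Release, rise and check.

Converted, -0.32 m / 0.8 = -0.4, -0.001 m / 0.8 = -0.0013.

Request:
nudge_tcp(plan={"dx":[0,0,0,0,0,0,0,0,0,0,0,0,0,0,0],"dy":[0,0,0,0,0,0,0,0,0,0,0,0,0,0,0],"dz":[-0.0013,-0.0013,-0.0013,-0.0013,-0.0063,-0.0188,-0.0438,-0.0875,-0.15,-0.2125,-0.275,-0.3375,-0.3875,-0.4,-0.4],"twist":[0,0,0,0,0,0,0,0,0,0,0,0,0,0,0],"finger_gap":[0.5,0.7,0.75,0.75,0.75,0.75,0.75,0.75,0.75,0.75,0.8,1,1,1,1]})

```text
t: 38.05
tcp_pos: [0.5451, -0.0009, 0.3985]
tool_rot: [0.723, 0.691, 0.002, 0.002]
force: [-0.0, -0.6, 0.3]
finger_gap: 1.001
gripper_force: 0.0
```

```bash
python3 - <<'E'
from h import *
d=cam('wrist');s=sense();R=Ro.from_quat(s['tool_rot']).as_matrix();save(d,'w8.png')
P=cloud(d);Z=P[...,2];print(s['tcp_pos'])
for n,c in (('L',(.4615,.0017)),('mid',(.544,-.003)),('R',(.627,-.0056))):
    m=(abs(P[...,0]-c[0])<.03)&(abs(P[...,1]-c[1])<.11)&(Z>.068)&(Z<.1)
    m=cv2.morphologyEx(m.astype(np.uint8),cv2.MORPH_CLOSE,np.ones((5,5)))
    cn=max(cv2.findContours(m,0,1)[0],key=cv2.contourArea)
    print(n,cv2.minAreaRect((onplane(d,cn[:,0,:],.079)[:,:2]*1000).astype(np.float32)))
m=(abs(P[...,0]-.544)<.015)&(Z>.068)&(Z<.1)
for y in(-.08,-.04,0,.04,.08): print(y,np.nanpercentile(Z[m&(abs(P[...,1]-y)<.015)],[20,50]).round(4))
print('to amber',R)
E
```

```text
[ 0.54411061 -0.0007412   0.39617961]
L ((461.52947998046875, 1.6032257080078125), (186.6171875, 41.18333435058594), 87.44798278808594)
mid ((544.5877075195312, -2.9118270874023438), (188.17425537109375, 39.74599838256836), 87.47359466552734)
R ((627.0443115234375, -5.94195556640625), (187.036865234375, 41.0613899230957), 87.43505859375)
-0.08 [0.0774 0.0786]
-0.04 [0.0774 0.0785]
0 [0.0773 0.0784]
0.04 [0.0772 0.0781]
0.08 [0.0771 0.0779]
to amber [[ 4.60108429e-02  9.98940680e-01  7.21789035e-04]
 [ 9.98940936e-01 -4.60107640e-02 -1.25479318e-04]
 [-9.21363301e-05  7.26798024e-04 -9.99999732e-01]]
```

View pics/w8.png

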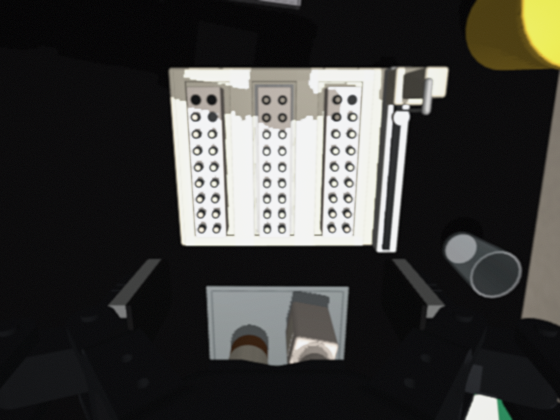

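The rack sits in the middle bay at (273,160), parallel to its neighbours, its top level at 79 mm. Both other racks are unmoved. Now the bottles go back, square first.

Converted, -0.266 m / 0.8 = -0.3325, 0.04 m / 0.8 = 0.05, 0.097 rad / 1.5708 = 0.0618.

Request:
nudge_tcp(plan={"dx":[-0.025,-0.0625,-0.125,-0.1875,-0.25,-0.3,-0.325,-0.3325,-0.3325,-0.3325],"dy":[0.005,0.0125,0.025,0.0388,0.0513,0.0613,0.0663,0.0675,0.0675,0.0675],"dz":[0,0,0.0125,0.025,0.0375,0.05,0.05,0.05,0.05,0.05],"twist":[0.0191,0.0382,0.0618,0.0618,0.0618,0.0618,0.0618,0.0618,0.0618,0.0618],"finger_gap":[1,1,1,1,1,1,1,1,1,1]})

```text
t: 39.1
tcp_pos: [0.5862, -0.267, 0.3558]
tool_rot: [0.755, 0.655, 0.0, -0.001]
force: [-0.3, 0.5, 0.2]
finger_gap: 1.001
gripper_force: 0.0
```

```bash
cat > to.py <<'E'
from h import *
import sys
x,y,z,top=map(float,sys.argv[1:5]); d=cam('wrist');s=sense();R=Ro.from_quat(s['tool_rot']).as_matrix()
print('tcp',s['tcp_pos'].round(4),'head',np.degrees(np.arctan2(R[1,1],R[0,1])).round(2),'go',(R.T@(np.array([x,y,z])-s['tcp_pos'])).round(4))
P=cloud(d);m=(abs(P[...,2]-top)<.006)&(abs(P[...,0]-x)<.04)&(abs(P[...,1]-y)<.04)
if m.sum(): print('cap',np.nanmedian(P[m],0).round(4))
E
python3 to.py .5866 -.2688 .1385 .135
```

```text
tcp [ 0.5863 -0.2669  0.3562] head -8.07 go [-0.002   0.0005  0.2177]
cap [ 0.5854 -0.2713  0.1346]
```

Converted, 0.218 m / 0.8 = 0.2725, 0.217 m / 0.8 = 0.2713.

Request:
nudge_tcp(plan={"dx":[-0.0025,-0.0025,-0.0025,-0.0025,-0.0025,-0.0025,-0.0025,-0.0025,-0.0025,-0.0025,-0.0025,-0.0025,-0.0025,-0.0025,-0.0025,-0.0025,-0.0025],"dy":[0,0,0,0,0,0,0,0,0,0,0,0,0,0,0,0,0],"dz":[0.025,0.075,0.125,0.175,0.2188,0.25,0.2638,0.2713,0.2725,0.2725,0.2725,0.2725,0.2725,0.2725,0.2725,0.2725,0.2725],"twist":[0,0,0,0,0,0,0,0,0,0,0,0,0,0,0,0,0],"finger_gap":[1,1,1,1,1,1,1,1,1,1,0,0,0,0,0,0,0]}, clamp_n=60)

```text
t: 40.85
tcp_pos: [0.5862, -0.2714, 0.1389]
tool_rot: [0.756, 0.655, 0.0, 0.001]
force: [-1.3, 0.1, 6.3]
finger_gap: 0.48
gripper_force: 60.6
```

Request:
nudge_tcp(plan={"dx":[0,0,0,0,0,0,0,0,0,0],"dy":[0,0,0,0,0,0,0,0,0,0],"dz":[-0.0063,-0.0188,-0.0438,-0.0813,-0.125,-0.1688,-0.2063,-0.2313,-0.2375,-0.2375],"twist":[0,0,0,0,0,0,0,0,0,0],"finger_gap":[0,0,0,0,0,0,0,0,0,0]})

```text
t: 41.85
tcp_pos: [0.586, -0.271, 0.3282]
tool_rot: [0.756, 0.655, 0.0, 0.0]
force: [-0.4, 0.4, -4.4]
finger_gap: 0.476
gripper_force: 61.4
```

```bash
python3 to.py .453 .2653 .1394 .9
```

```text
tcp [ 0.5854 -0.2706  0.3268] head -8.19 go [ 0.5114 -0.2071  0.1883]
```

Request:
nudge_tcp(plan={"dx":[0.0125,0.0375,0.075,0.125,0.175,0.225,0.275,0.325,0.375,0.425,0.475,0.525,0.5688,0.6063,0.625,0.6325,0.6363,0.6363,0.6363],"dy":[-0.005,-0.015,-0.0313,-0.0513,-0.0713,-0.0925,-0.1125,-0.1325,-0.1538,-0.1738,-0.1938,-0.215,-0.2325,-0.2475,-0.255,-0.2575,-0.2588,-0.2588,-0.2588],"dz":[0,0,0,0,0,0,0,0,0,0,0,0,0,0,0,0,0,0,0],"twist":[0,0,0,0,0,0,0,0,0,0,0,0,0,0,0,0,0,0,0],"finger_gap":[0,0,0,0,0,0,0,0,0,0,0,0,0,0,0,0,0,0,0]})

```text
t: 43.8
tcp_pos: [0.4539, 0.2614, 0.3275]
tool_rot: [0.756, 0.654, -0.0, 0.0]
force: [-0.2, -0.5, -3.2]
finger_gap: 0.476
gripper_force: 61.3
```

```bash
python3 to.py .4526 .2627 .1395 .9
```

```text
tcp [0.454  0.2614 0.3277] head -8.27 go [ 0.0012 -0.0015  0.1882]
```

Converted, 0.186 m / 0.8 = 0.2325, -0.001 m / 0.8 = -0.0013.

Request:
nudge_tcp(plan={"dx":[0,0,0,0,0,0,0,0,0,0,0,0],"dy":[-0.0013,-0.0013,-0.0013,-0.0013,-0.0013,-0.0013,-0.0013,-0.0013,-0.0013,-0.0013,-0.0013,-0.0013],"dz":[0.0125,0.0375,0.075,0.1188,0.1563,0.1875,0.21,0.2225,0.2288,0.2313,0.2325,0.2325],"twist":[0,0,0,0,0,0,0,0,0,0,0,0],"finger_gap":[0,0,0,0,0,0,0,0,0,0,0,0]})

```text
t: 45.05
tcp_pos: [0.4532, 0.2626, 0.1425]
tool_rot: [0.756, 0.655, 0.001, 0.0]
force: [-0.6, -0.2, -3.9]
finger_gap: 0.48
gripper_force: 61.3
```

Request:
nudge_tcp(plan={"dx":[0,0,0],"dy":[0,0,0],"dz":[0.0013,0.0025,0.0025],"twist":[0,0,0],"finger_gap":[0,0,0]})

```text
t: 45.35
tcp_pos: [0.4528, 0.2625, 0.14]
tool_rot: [0.756, 0.655, 0.0, 0.0]
force: [0.2, -0.1, -2.9]
finger_gap: 0.481
gripper_force: 61.4
```

Converted, 0.001 m / 0.8 = 0.0013, 0.0005 m / 0.8 = 0.0006.

Request:
nudge_tcp(plan={"dx":[0,0,0],"dy":[0,0,0],"dz":[0.0006,0.0013,0.0013],"twist":[0,0,0],"finger_gap":[0,0,0]})

```text
t: 45.65
tcp_pos: [0.4528, 0.2625, 0.1399]
tool_rot: [0.756, 0.655, 0.0, 0.0]
force: [-2.4, -0.0, 5.5]
finger_gap: 0.479
gripper_force: 62.5
```

Request:
nudge_tcp(plan={"dx":[0,0,0,0,0,0,0,0,0,0,0,0,0],"dy":[0,0,0,0,0,0,0,0,0,0,0,0,0],"dz":[0.0006,0.0006,0,0,-0.0063,-0.025,-0.0625,-0.125,-0.1875,-0.25,-0.275,-0.275,-0.275],"twist":[0,0,0,0,0,0,0,0,0,0,0,0,0],"finger_gap":[0.6,0.9,1,1,1,1,1,1,1,1,1,1,1]})

```text
t: 46.95
tcp_pos: [0.4522, 0.2622, 0.3586]
tool_rot: [0.756, 0.655, -0.0, -0.0]
force: [-0.1, -0.5, 0.2]
finger_gap: 1.0
gripper_force: 0.0
```

```bash
python3 to.py .4863 -.3251 .152 .136
```

```text
tcp [0.4517 0.262  0.3575] head -8.2 go [-0.5759  0.1185  0.2059]
```

Converted, -0.576 m / 0.8 = -0.72, -0.572 m / 0.8 = -0.715.

Request:
nudge_tcp(plan={"dx":[-0.025,-0.0625,-0.625,-0.625,-0.625,-0.625,-0.625,-0.625,-0.625,-0.625,-0.625,-0.6625,-0.7,-0.715,-0.72,-0.72,-0.72],"dy":[0.005,0.0125,0.1275,0.1275,0.1275,0.1275,0.1275,0.1275,0.1275,0.1275,0.1275,0.135,0.1425,0.1463,0.1463,0.1463,0.1463],"dz":[0,0,0,0,0,0,0,0,0,0,0,0,0,0,0,0,0],"twist":[0,0,0,0,0,0,0,0,0,0,0,0,0,0,0,0,0],"finger_gap":[1,1,1,1,1,1,1,1,1,1,1,1,1,1,1,1,1]})

```text
t: 48.7
tcp_pos: [0.4863, -0.3226, 0.3584]
tool_rot: [0.755, 0.655, 0.0, -0.001]
force: [-0.7, 0.5, -0.7]
finger_gap: 0.996
gripper_force: 0.0
```

```bash
python3 to.py .4863 -.3251 .152 .156
```

```text
tcp [ 0.4864 -0.3226  0.3587] head -8.09 go [-0.0027  0.0004  0.2067]
cap [ 0.4863 -0.3266  0.1556]
```

Converted, 0.207 m / 0.8 = 0.2588, -0.001 m / 0.8 = -0.0013.

Request:
nudge_tcp(plan={"dx":[-0.0013,-0.0013,-0.0013,-0.0013,-0.0013,-0.0013,-0.0013,-0.0013,-0.0013,-0.0013,-0.0013,-0.0013,-0.0013,-0.0013,-0.0013,-0.0013,-0.0013,-0.0013,-0.0013],"dy":[0,0,0,0,0,0,0,0,0,0,0,0,0,0,0,0,0,0,0],"dz":[0.025,0.075,0.125,0.175,0.2125,0.2375,0.2525,0.2588,0.2588,0.2588,0.2588,0.2588,0.2588,0.2588,0.2588,0.2588,0.2588,0.2588,0.2588],"twist":[0,0,0,0,0,0,0,0,0,0,0,0,0,0,0,0,0,0,0],"finger_gap":[1,1,1,1,1,1,1,1,1,1,0,0,0,0,0,0,0,0,0]}, clamp_n=70)

```text
t: 50.65
tcp_pos: [0.4868, -0.3258, 0.1525]
tool_rot: [0.756, 0.655, 0.0, 0.001]
force: [-0.1, -0.7, 5.7]
finger_gap: 0.354
gripper_force: 69.7
```

Request:
nudge_tcp(plan={"dx":[0,0,0,0,0,0,0,0,0,0],"dy":[0,0,0,0,0,0,0,0,0,0],"dz":[-0.0063,-0.0188,-0.0438,-0.0813,-0.125,-0.1688,-0.2063,-0.2313,-0.2375,-0.2375],"twist":[0,0,0,0,0,0,0,0,0,0],"finger_gap":[0,0,0,0,0,0,0,0,0,0]})

```text
t: 51.65
tcp_pos: [0.486, -0.3251, 0.3418]
tool_rot: [0.756, 0.655, -0.0, -0.0]
force: [0.5, -0.2, -4.5]
finger_gap: 0.351
gripper_force: 70.1
```

```bash
python3 to.py .4666 .342 .153 .9
```

```text
tcp [ 0.4855 -0.3247  0.3406] head -8.2 go [ 0.6569 -0.1134  0.1889]
```

Converted, 0.657 m / 0.8 = 0.8213, 0.19 m / 0.8 = 0.2375.

Request:
nudge_tcp(plan={"dx":[0.0125,0.0375,0.075,0.125,0.1813,0.2375,0.2938,0.35,0.4063,0.4625,0.5188,0.575,0.6313,0.6875,0.7375,0.7813,0.8063,0.8175,0.8213,0.8213],"dy":[-0.0025,-0.0063,-0.0125,-0.0213,-0.0313,-0.0413,-0.05,-0.06,-0.07,-0.0788,-0.0888,-0.0988,-0.1088,-0.1175,-0.1263,-0.1338,-0.1388,-0.14,-0.1413,-0.1413],"dz":[0,0,0,0,0,0,0,0,0,0,0,0,0,0,0,0,0,0,0,0],"twist":[0,0,0,0,0,0,0,0,0,0,0,0,0,0,0,0,0,0,0,0],"finger_gap":[0,0,0,0,0,0,0,0,0,0,0,0,0,0,0,0,0,0,0,0]})

```text
t: 53.7
tcp_pos: [0.4672, 0.3406, 0.3413]
tool_rot: [0.756, 0.655, -0.001, -0.0]
force: [-0.3, -0.4, -4.5]
finger_gap: 0.352
gripper_force: 69.9
```

```bash
python3 to.py .4668 .3425 .1535 .9
```

```text
tcp [0.4676 0.3401 0.3415] head -8.22 go [ 0.0025 -0.0009  0.188 ]
```

Converted, 0.186 m / 0.8 = 0.2325, 0.185 m / 0.8 = 0.2313.

Request:
nudge_tcp(plan={"dx":[0.0013,0.0013,0.0013,0.0013,0.0013,0.0013,0.0013,0.0013,0.0013,0.0013,0.0013,0.0013],"dy":[-0.0013,-0.0013,-0.0013,-0.0013,-0.0013,-0.0013,-0.0013,-0.0013,-0.0013,-0.0013,-0.0013,-0.0013],"dz":[0.0125,0.0375,0.075,0.1188,0.1563,0.1875,0.21,0.2225,0.2288,0.2313,0.2325,0.2325],"twist":[0,0,0,0,0,0,0,0,0,0,0,0],"finger_gap":[0,0,0,0,0,0,0,0,0,0,0,0]})

```text
t: 54.95
tcp_pos: [0.4677, 0.3424, 0.1566]
tool_rot: [0.756, 0.655, 0.001, 0.0]
force: [-0.0, -0.6, -5.2]
finger_gap: 0.349
gripper_force: 69.8
```

Request:
nudge_tcp(plan={"dx":[0,0,0],"dy":[0,0,0],"dz":[0.0013,0.0025,0.0025],"twist":[0,0,0],"finger_gap":[0,0,0]})

```text
t: 55.25
tcp_pos: [0.4672, 0.3422, 0.154]
tool_rot: [0.756, 0.655, 0.0, 0.0]
force: [0.8, 0.4, -3.9]
finger_gap: 0.353
gripper_force: 69.8
```

Converted, 0.0015 m / 0.8 = 0.0019, 0.001 m / 0.8 = 0.0013.

Request:
nudge_tcp(plan={"dx":[0,0,0],"dy":[0,0,0],"dz":[0.0013,0.0019,0.0019],"twist":[0,0,0],"finger_gap":[0,0,0]})

```text
t: 55.55
tcp_pos: [0.4674, 0.3423, 0.1535]
tool_rot: [0.756, 0.655, 0.0, 0.0]
force: [-1.5, -1.0, 4.4]
finger_gap: 0.35
gripper_force: 71.0
```

Request:
nudge_tcp(plan={"dx":[0,0,0,0,0,0,0,0,0,0,0,0,0],"dy":[0,0,0,0,0,0,0,0,0,0,0,0,0],"dz":[0,0,0,0,-0.0063,-0.025,-0.0625,-0.125,-0.1875,-0.2375,-0.2563,-0.2563,-0.2563],"twist":[0,0,0,0,0,0,0,0,0,0,0,0,0],"finger_gap":[0.5,0.8,1,1,1,1,1,1,1,1,1,1,1]})

```text
t: 56.85
tcp_pos: [0.4667, 0.3419, 0.3568]
tool_rot: [0.756, 0.655, -0.0, -0.0]
force: [-0.4, -0.7, -0.6]
finger_gap: 1.006
gripper_force: 0.0
```

```bash
python3 to.py .5858 -.3908 .1425 .9
```

```text
tcp [0.4663 0.3417 0.3558] head -8.19 go [-0.7077  0.2232  0.214 ]
```

Converted, -0.707 m / 0.8 = -0.8838, -0.706 m / 0.8 = -0.8825.

Request:
nudge_tcp(plan={"dx":[-0.025,-0.0625,-0.75,-0.75,-0.75,-0.75,-0.75,-0.75,-0.75,-0.75,-0.75,-0.75,-0.75,-0.75,-0.8,-0.85,-0.875,-0.8825,-0.8838,-0.8838],"dy":[0.0075,0.02,0.235,0.235,0.235,0.235,0.235,0.235,0.235,0.235,0.235,0.235,0.235,0.235,0.25,0.2663,0.2738,0.2775,0.2775,0.2775],"dz":[0,0,0,0,0,0,0,0,0,0,0,0,0,0,0,0,0,0,0,0],"twist":[0,0,0,0,0,0,0,0,0,0,0,0,0,0,0,0,0,0,0,0],"finger_gap":[1,1,1,1,1,1,1,1,1,1,1,1,1,1,1,1,1,1,1,1]})

```text
t: 58.9
tcp_pos: [0.586, -0.3878, 0.3561]
tool_rot: [0.756, 0.655, 0.0, -0.001]
force: [0.6, -0.5, 0.9]
finger_gap: 1.002
gripper_force: 0.0
```

```bash
python3 to.py .5858 -.3908 .1425 .146
```

```text
tcp [ 0.5861 -0.3875  0.3568] head -8.11 go [-0.0036  0.0004  0.2143]
cap [ 0.5851 -0.3904  0.1446]
```

Converted, 0.214 m / 0.8 = 0.2675, 0.208 m / 0.8 = 0.26.

Request:
nudge_tcp(plan={"dx":[-0.0013,-0.0013,-0.0013,-0.0013,-0.0013,-0.0013,-0.0013,-0.0013,-0.0013,-0.0013,-0.0013,-0.0013,-0.0013,-0.0013,-0.0013,-0.0013,-0.0013],"dy":[0,0,0,0,0,0,0,0,0,0,0,0,0,0,0,0,0],"dz":[0.025,0.075,0.125,0.175,0.2125,0.2438,0.26,0.2675,0.2675,0.2675,0.2675,0.2675,0.2675,0.2675,0.2675,0.2675,0.2675],"twist":[0,0,0,0,0,0,0,0,0,0,0,0,0,0,0,0,0],"finger_gap":[1,1,1,1,1,1,1,1,1,1,0,0,0,0,0,0,0]}, clamp_n=70)

```text
t: 60.65
tcp_pos: [0.5863, -0.391, 0.145]
tool_rot: [0.756, 0.655, -0.0, 0.001]
force: [-1.4, 0.6, 5.9]
finger_gap: 0.597
gripper_force: 73.7
```

Request:
nudge_tcp(plan={"dx":[0,0,0,0,0,0,0,0,0,0],"dy":[0,0,0,0,0,0,0,0,0,0],"dz":[-0.0063,-0.0188,-0.0438,-0.0813,-0.125,-0.1688,-0.2063,-0.2313,-0.2375,-0.2375],"twist":[0,0,0,0,0,0,0,0,0,0],"finger_gap":[0,0,0,0,0,0,0,0,0,0]})

```text
t: 61.65
tcp_pos: [0.586, -0.3901, 0.3336]
tool_rot: [0.756, 0.655, 0.0, 0.0]
force: [-0.4, -0.2, -4.5]
finger_gap: 0.597
gripper_force: 73.8
```

```bash
python3 to.py .4794 .4221 .153 .9
```

```text
tcp [ 0.5855 -0.3897  0.332 ] head -8.19 go [ 0.7882 -0.2204  0.1806]
```

Converted, 0.78 m / 0.8 = 0.975, 0.19 m / 0.8 = 0.2375.

Request:
nudge_tcp(plan={"dx":[0.0125,0.0375,0.075,0.125,0.1813,0.2375,0.2938,0.35,0.4063,0.4625,0.5188,0.575,0.6313,0.6875,0.7438,0.8,0.8563,0.9063,0.95,0.975],"dy":[-0.0038,-0.01,-0.0213,-0.035,-0.05,-0.0663,-0.0825,-0.0975,-0.1138,-0.1288,-0.145,-0.16,-0.1763,-0.1913,-0.2075,-0.2225,-0.2388,-0.2525,-0.265,-0.2713],"dz":[0,0,0,0,0,0,0,0,0,0,0,0,0,0,0,0,0,0,0,0],"twist":[0,0,0,0,0,0,0,0,0,0,0,0,0,0,0,0,0,0,0,0],"finger_gap":[0,0,0,0,0,0,0,0,0,0,0,0,0,0,0,0,0,0,0,0]})

```text
t: 63.7
tcp_pos: [0.4798, 0.4157, 0.3314]
tool_rot: [0.755, 0.656, -0.001, -0.001]
force: [0.4, -0.2, -4.6]
finger_gap: 0.594
gripper_force: 73.7
```

Request:
nudge_tcp(plan={"dx":[0.0063,0.0088,0.0088],"dy":[-0.0025,-0.0025,-0.0025],"dz":[0,0,0],"twist":[0,0,0],"finger_gap":[0,0,0]})

```text
t: 64.0
tcp_pos: [0.4811, 0.4189, 0.3325]
tool_rot: [0.756, 0.655, -0.001, 0.0]
force: [0.2, -1.3, -4.4]
finger_gap: 0.596
gripper_force: 73.7
```

```bash
python3 to.py .48 .4221 .146 .9
```

```text
tcp [0.4814 0.4186 0.3328] head -8.25 go [ 0.0035 -0.0017  0.1868]
```

Converted, 0.185 m / 0.8 = 0.2313, 0.184 m / 0.8 = 0.23.

Request:
nudge_tcp(plan={"dx":[0.0025,0.0025,0.0025,0.0025,0.0025,0.0025,0.0025,0.0025,0.0025,0.0025,0.0025,0.0025],"dy":[-0.0013,-0.0013,-0.0013,-0.0013,-0.0013,-0.0013,-0.0013,-0.0013,-0.0013,-0.0013,-0.0013,-0.0013],"dz":[0.0125,0.0375,0.075,0.1188,0.1563,0.1875,0.21,0.2225,0.2275,0.23,0.2313,0.2313],"twist":[0,0,0,0,0,0,0,0,0,0,0,0],"finger_gap":[0,0,0,0,0,0,0,0,0,0,0,0]})

```text
t: 65.25
tcp_pos: [0.4813, 0.4223, 0.1493]
tool_rot: [0.756, 0.655, 0.001, 0.0]
force: [-1.3, -0.7, -4.4]
finger_gap: 0.594
gripper_force: 73.8
```

Request:
nudge_tcp(plan={"dx":[0,0,0],"dy":[0,0,0],"dz":[0.0013,0.0025,0.0025],"twist":[0,0,0],"finger_gap":[0,0,0]})

```text
t: 65.55
tcp_pos: [0.4807, 0.4221, 0.1464]
tool_rot: [0.756, 0.655, 0.0, 0.0]
force: [-0.3, -0.5, -4.2]
finger_gap: 0.596
gripper_force: 73.8
```

Converted, 0.001 m / 0.8 = 0.0013.

Request:
nudge_tcp(plan={"dx":[0,0],"dy":[0,0],"dz":[0.0013,0.0013],"twist":[0,0],"finger_gap":[0,0]})

```text
t: 65.75
tcp_pos: [0.4808, 0.4223, 0.1461]
tool_rot: [0.756, 0.655, 0.0, -0.0]
force: [-1.6, -0.9, 0.7]
finger_gap: 0.593
gripper_force: 74.2
```

Request:
nudge_tcp(plan={"dx":[0,0,0],"dy":[0,0,0],"dz":[0.0006,0.0013,0.0013],"twist":[0,0,0],"finger_gap":[0,0,0]})

```text
t: 66.05
tcp_pos: [0.4808, 0.4225, 0.146]
tool_rot: [0.756, 0.655, 0.001, -0.0]
force: [-3.1, 0.2, 7.1]
finger_gap: 0.596
gripper_force: 74.7
```

Touchdown. I'll release, rise to the first viewing pose and check.

Converted, -0.255 m / 0.8 = -0.3188, -0.23 m / 0.8 = -0.2875.

Request:
nudge_tcp(plan={"dx":[0,0,0,0,0,0,0,0,0,0,-0.0375,-0.07,-0.07,-0.07,-0.07],"dy":[0,0,0,0,0,0,0,0,0,0,0.025,0.0438,0.0438,0.0438,0.0438],"dz":[-0.0006,-0.0006,-0.0006,-0.0006,-0.0063,-0.025,-0.0625,-0.125,-0.1875,-0.2375,-0.2875,-0.3188,-0.3188,-0.3188,-0.3188],"twist":[0,0,0,0,0,0,0,0,0,0,0,0,0,0,0],"finger_gap":[0.7,1,1,1,1,1,1,1,1,1,1,1,1,1,1]})

```text
t: 67.55
tcp_pos: [0.5064, 0.3618, 0.3985]
tool_rot: [0.756, 0.655, -0.001, -0.001]
force: [-0.2, 0.2, 0.3]
finger_gap: 0.997
gripper_force: 0.0
```

```bash
python3 - <<'E'
from h import *
d=cam('wrist');save(d,'w9.png');P=cloud(d);print(sense()['tcp_pos'])
u0=np.arange(560)[None,:];v0=np.arange(420)[:,None]
for k,top,c in [('wide',.147,(.4794,.4221)),('amber',.158,(.4666,.3421)),('square',.137,(.4526,.2641))]:
    m=((abs(P[...,0]-c[0])<.035)&(abs(P[...,1]-c[1])<.035)&(abs(P[...,2]-top)<.007)).astype(np.uint8)
    cn=max(cv2.findContours(m,0,1)[0],key=cv2.contourArea);q,r=cv2.minEnclosingCircle(cn)
    print(k,onplane(d,[q],top)[0].round(4),c,np.nanmedian(P[m>0],0).round(4))
d=cam('side');save(d,'s9.png')
E
python3 -c "
import cv2,numpy as np
a=cv2.imread('pics/w9.png')[:,100:460];b=cv2.imread('pics/s9.png')[:,120:520];cv2.imwrite('pics/f9.png',np.hstack([a,b]))"
```

```text
[0.50630736 0.36198152 0.39799928]
wide [0.4798 0.4222 0.147 ] (0.4794, 0.4221) [0.4797 0.4222 0.1456]
amber [0.468  0.3417 0.158 ] (0.4666, 0.3421) [0.4678 0.3414 0.1566]
square [0.4529 0.2635 0.137 ] (0.4526, 0.2641) [0.4527 0.2633 0.1357]
```

View pics/f9.png

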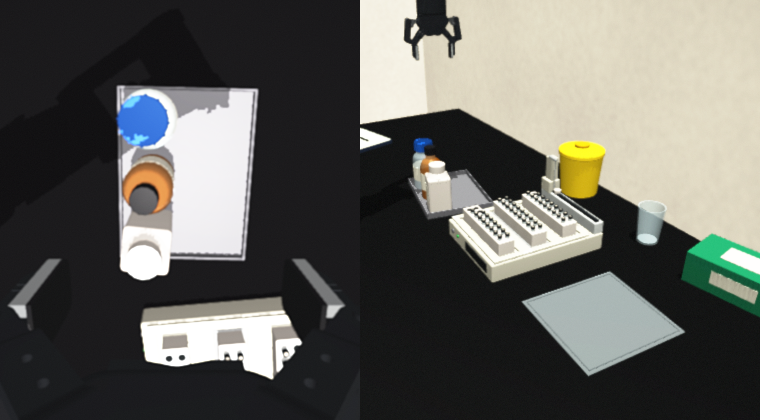

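The left half shows the three bottles upright in the tray, caps at (142,121), (144,199) and (144,261), within 2 mm of where they stood. The right half shows the rack in the middle bay at (520,222) and the mat empty. Handing in.

```bash
python3 -c "
from station import job
print(job.sign_off())"
```

```text
the job is handed in; nothing more can be done
None
```

The rack is seated flat in the sampler's middle bay, the three bottles are back upright in the tray within 2 mm of where they stood, the other two racks were not touched, and the job was handed in at about 68 s.

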